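# Seat the keyed collar on the splint machine's arbor

## Robot

A 6-joint arm with a two-finger parallel gripper is mounted at the origin on the work surface. World frame = base frame: x ahead of the robot, y to its left, z up, the work surface at z = 0. Lengths are in mm, angles in degrees, forces in N, time in s.
With the tool pointing down it reaches from about 425 to 1125 mm from the base axis. Payload 14.9 kg.
Tool frame: the origin (TCP) lies at the very end of the fingers, on their centre line; the grasp point (between the pads) lies 19 mm behind it; z points along the fingers, y is the line along which they close (so a half turn about z gives the same grasp; the last joint's range is limited). The gripper opens to 91 mm and grips with 3 to 60 N. Pads are 32 mm wide; open, the fingers measure 118 mm over their backs; the gripper's body (76 mm by 178 mm) begins 60 mm behind the grasp point.
Start: joints at [65.93, 21.709, 99.362, -0, 58.929, -1.908], TCP at [264.067, 648.295, 213.932] pointing down, gripper open.
Joint ranges: [-158.91, 158.91], [-42.39, 125.64], [0.06, 152.35], [-60.88, 240.88], [17.5, 164.5], [-176.32, 176.32]. Speed limits (degrees/s): [108.29, 108.29, 136.94, 180, 180, 180].

## Interface

Orientations are given as a 3x3 rotation matrix whose columns are the frame's x, y, z axes.
In Python, from bench import r, vision, order gives the robot as it stands. The module is installed in compiled form; this text tells all that it offers.
- The arm moves only by the tool step_arm, never from a script. Its argument "series" is a list of rows, each an object of numbers: "dx", "dy", "dz": the shift along the tool's x, y, z in m; "rx", "ry", "rz": the turn, a rotation vector about the tool's x, y, z in rad. A call has exactly 10 rows; each row shifts and turns the commanded pose from where the row before left it, along the tool's axes as they then stand; what a row does not reach is not made up. A row lasts 1/8 s, in which the tool goes at most 62.5 mm and 10.7 degrees, less where a joint would pass 70% of its speed; a pose out of reach is approached as far as the arm can. A call with a gripper value outside its range is refused whole. "hand" is the closure, from 0 (fully open) to 1 (shut), set as the call begins (left out, the last holds). The fingers move at their own pace and stop on an object; "grip_force" is the grip in N (left out, the last holds). Time passes only in rows, so rows that do not move let the fingers close, or fill a call up. It gives the time, the measured TCP pose, the force, the opening and the grip force at its end, in the units of the state.
- r.get_obs(): the state, without advancing time (a new reading comes with each control period).
- vision.snapshot(name): name is "scene" or "top" or "wrist"; returns a dict with "frame" (384x512x3 uint8, red, green, blue), "K" (3x3 intrinsics, pixels), "k1" (the pictures are not rectified: a ray, as slopes to the right and down, at radius r is drawn at 1 + k1 r^2 times it, then the intrinsics apply), "pose" (4x4, takes a point from camera to world coordinates); the wrist camera has in their place "T_tool_cam" (4x4, takes a point from camera to tool coordinates, whose origin is the TCP and whose axes are the flange's). Camera axes: x right, y down, z forward; pixel columns grow to the right and rows downward; lengths in mm; the calibration is good to about 2 mm. A picture is of the moment at which its call begins: read the wrist's pose just before it. There is no depth.
- order.finish_job(): hands the job in; it is judged then, once.
The state is a dict: "t": time; "q": joint angles; "dq": joint speeds; "joint_efforts": joint torques, N m; "ee_pos": TCP position; "tool_rot": TCP orientation; "wrist_force": force on the tool from outside, world axes, zero at the start; "moment": the same for the moment, N m; "gripper_width": opening from 0.0 (shut) to 1.0 (fully open); "finger_force": force on a finger pad.
Only numpy, scipy, OpenCV 4.12 (cv2) and the standard library are available. Lean on these libraries where they do the work, as an engineer would, in place of code of your own. Each camera call takes 0.05 s, during which the arm holds its last target. There are 200 camera calls.

## Task

Fit the blue keyed collar onto the upright steel arbor of the green splint-feeding machine: slip it over, turn it until its inner tab drops into the arbor's keyway, and see it fully home and flat on the flange, then let go. Work by feel with a light hand, never forcing or dropping it, and leave the steel ring, the oil can and the screwdriver where they are.

Things in the scene. Friction and masses are not known exactly. Their poses are not given: they have to be found in the camera images.
- collar: Blue aluminium collar, loose, about 0.12 kg, upright on the bench, right way up: a tube 48 mm outside diameter, 36 mm tall, bore 30.5 mm (bottom mouth flared 1.5 mm). One tab inside the bore. A white mark on the top rim stands over the tab. Origin: centre of the underside; z up; the tab points along its own -x. A light grip (8 to 10 N) holds and turns it.
- tab (a point): Middle of the collar's brass-yellow inner tab, which is 6 mm wide and fills only the upper 12 mm of the bore (24 to 36 mm above the collar's underside, flush with the top), reaching inwards to 9 mm from the collar's axis.
- machine: Green splint-feeding machine, fixed: bed 50 mm high, from -90 to +160 mm in its x, -90 to +230 mm in its y, with an upright steel arbor. Origin: at bench level on the arbor's axis; z up, front = -x. The arbor is braked (slips above 2 N m). Gear case 105 mm high from 67 mm behind (+x) the axis; roller 92 mm high 165 mm away in +y.
- seat (a point): Centre of the top face of the arbor's flange (40 mm diameter), on the arbor's axis, 58 mm above the bench: where the centre of the collar's underside must come. While the tab is not over the keyway, the collar stops 12 mm above this; over the keyway it drops those 12 mm and its top is level with the shaft's top. More than 30 N between collar and arbor is too much.
- shaft_top (a point): Centre of the top of the arbor's 28 mm shaft, 36 mm above the flange (edge chamfered 1.5 mm); a 10 mm stud rises 12 mm above. One keyway, open at the top, 8 mm wide, 15 mm deep down, floor 7 mm from the axis. It faces the machine's front (-x) only roughly, within 0.6 rad either way: its angle is not measured and must be seen or felt. Play: 1.25 mm round the shaft, 1 mm each side of the tab.
- plain_ring: Bystander: plain steel ring without a tab, 48 mm diameter, 12 mm tall, on the bench. Origin: centre of its underside.
- oil_can: Bystander: red and yellow oil can, 48 mm diameter, 75 mm tall, on the bench. Origin: centre of its underside.
- screwdriver: Bystander: screwdriver with a wooden handle, 170 mm long, lying along its own x on the bench. Origin: centre of its underside.
Not all that is in view belongs to the job. Several things have the shape of the collar; the one meant has the colours described above.

How it is judged:
By the outcome, as a careful person would: the job done as asked, in the order asked, and still so for the second after the job is handed in, with the robot touching nothing.
It also fails if it takes over 72 s, if anything falls off the work surface, if the arm or the gripper's body presses on something with over 40 N, if the wrist force passes 120 N, or if a joint passes its speed limit or range.

## Working session

There is one attempt and no reset: what is moved stays moved. The work goes in short steps, Python scripts to look and compute and a tool call to move; the robot and the scene stay as the last step left them, time stands still between calls to the robot, and variables do not carry over. Pictures are saved under pics/ and viewed, at most 10 in all, crops included, and the job is handed in when it is done.

Besides the shell and the picture viewer there is one more tool, called after "Emit:" by a JSON object that holds its "fn" and its "kwargs". step_arm: Moves the arm, as the interface text tells. Its arguments: {"type":"object","properties":{"series":{"type":"array"},"hand":{"type":"number"},"grip_force":{"type":"number"}},"required":["series"]}

```bash
mkdir -p pics; cat > h.py <<'E'
import numpy as np, cv2
from bench import r, vision, order
def snap(n,f):
    o=r.get_obs(); s=vision.snapshot(n)
    if n=="wrist":
        T=np.eye(4);T[:3,:3]=o["tool_rot"];T[:3,3]=o["ee_pos"];P=T@np.array(s["T_tool_cam"])
    else: P=np.array(s["pose"])
    np.savez("pics/"+f+".npz",K=s["K"],k1=s["k1"],P=P,im=s["frame"])
    return s["frame"]
def ray(f,u,v):
    d=np.load("pics/"+f+".npz");K=d["K"]
    k=float(d["k1"]);x=(u-K[0,2])/K[0,0];y=(v-K[1,2])/K[1,1]
    a,b=x,y
    for _ in range(30):
        s=1+k*(a*a+b*b);a,b=x/s,y/s
    P=d["P"];w=P[:3,:3]@np.array([a,b,1.]);return P[:3,3],w/np.linalg.norm(w)
def atz(f,u,v,z):
    o,w=ray(f,u,v);return o+w*(z-o[2])/w[2]
def proj(f,p):
    d=np.load("pics/"+f+".npz");q=np.linalg.inv(d["P"])@np.r_[p,1.];a,b=q[:2]/q[2]
    s=1+float(d["k1"])*(a*a+b*b);K=d["K"];return np.array([K[0,0]*a*s+K[0,2],K[1,1]*b*s+K[1,2]])
def tri(*obs):
    A=np.zeros((3,3));B=np.zeros(3);R=[]
    for f,u,v in obs:
        o,w=ray(f,u,v);M=np.eye(3)-np.outer(w,w);A+=M;B+=M@o;R.append((o,M))
    p=np.linalg.solve(A,B);return p,[np.linalg.norm(M@(p-o)) for o,M in R]
E
python3 - <<'E'
from h import *
a=snap("scene","s0");b=snap("top","t0");c=snap("wrist","w0")
im=np.vstack([np.hstack([a,b])])
cv2.imwrite("pics/a.png",cv2.resize(im,(800,300),interpolation=cv2.INTER_AREA)[...,::-1])
cv2.imwrite("pics/top.png",cv2.resize(b,(800,600))[...,::-1])
cv2.imwrite("pics/scene.png",cv2.resize(a,(800,600))[...,::-1])
print(r.get_obs())
E
```

```text
{'t': 0.15, 'q': array([ 6.59300613e+01,  2.17301141e+01,  9.93863950e+01, -1.13042057e-03,
        5.89321440e+01, -1.90863994e+00]), 'dq': array([-0.05221045, -0.09973607, -0.17054413,  0.06228217, -0.01692733,
       -0.06922629]), 'joint_efforts': array([ 3.43391832e-06, -7.64106131e+01, -4.34662664e+01,  6.50785351e-02,
        4.08520899e-02, -7.10788390e-05]), 'ee_pos': array([263.94568724, 648.00702437, 213.47045267]), 'tool_rot': array([[-9.26129433e-01,  3.77205731e-01, -3.30899446e-04],
       [ 3.77205876e-01,  9.26129103e-01, -7.82212855e-04],
       [ 1.14004349e-05, -8.49247564e-04, -9.99999639e-01]]), 'wrist_force': array([-0.51530307, -0.28413286,  0.49774599]), 'moment': array([-0.0521764 ,  0.04276505,  0.04911547]), 'finger_force': 0.0, 'gripper_width': 0.9999228775773863}
```

View pics/top.png

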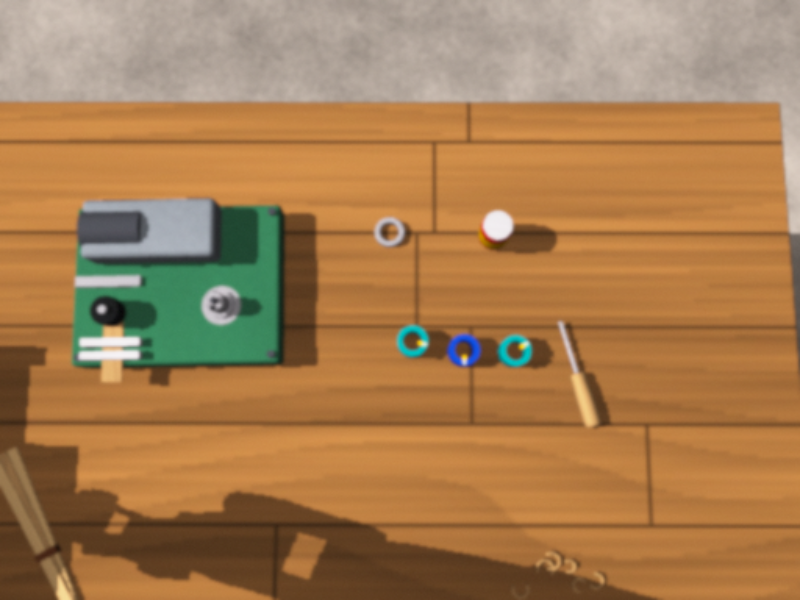

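View pics/scene.png

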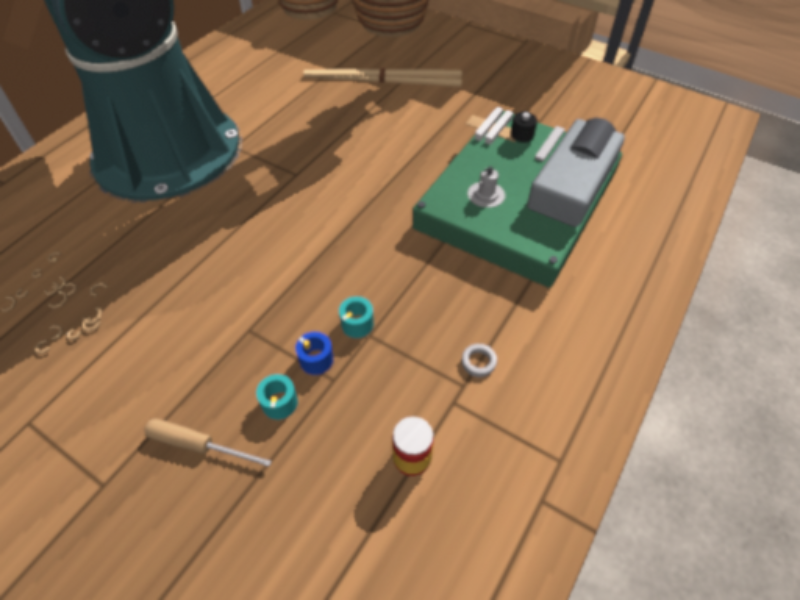

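The top picture has three collar-shaped candidates: teal at (413,341), blue at (464,351) and teal at (516,351). Only the one at (464,351) is blue, and the scene picture shows it at (314,352). The arbor is at (221,304) in top and (488,185) in scene. I'll confirm with an enlarged crop and measure.

```bash
python3 - <<'E'
from h import *
t=np.load("pics/t0.npz")["im"];s=np.load("pics/s0.npz")["im"]
c=lambda im,x,y,w,h:cv2.resize(im[y:y+h,x:x+w],(400,300),interpolation=cv2.INTER_CUBIC)
print([ (a.shape) for a in (t,s)])
im=np.vstack([np.hstack([c(t,240,190,120,90)[:],c(t,110,165,60,45)]),np.hstack([c(s,150,180,100,75),c(s,275,95,72,54)])])
cv2.imwrite("pics/crop1.png",im[...,::-1])
for f in("t0","s0"):
    m=np.load(f"pics/{f}.npz")["im"].astype(int);k=(m[...,2]>m[...,0]+60)&(m[...,2]>m[...,1]+60)
    v,u=np.nonzero(k);print(f,u.mean(),v.mean(),u.min(),u.max(),v.min(),v.max(),np.load(f"pics/{f}.npz")["P"][:3,3])
E
```

```text
[(384, 512, 3), (384, 512, 3)]
t0 296.6137339055794 223.1716738197425 286 307 214 233 [ 421.43530074 -125.69874925 1222.20593832]
s0 200.9798387096774 222.79032258064515 189 211 213 232 [ 845.61390566 -491.13287949  673.1669971 ]
```

View pics/crop1.png

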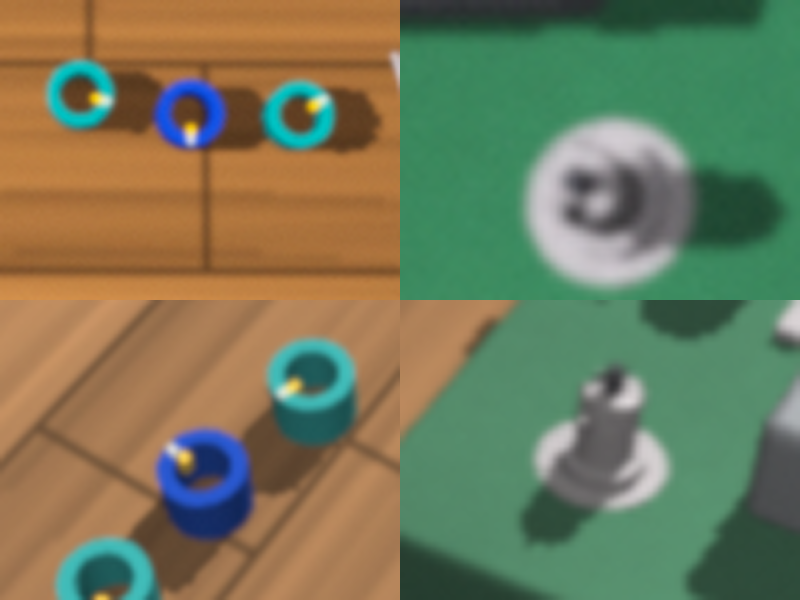

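The crop confirms the blue collar, with its rim at top (297,224) and scene (201,222) in camera pixels, and the mark and tab towards image-down. The flange centre is at top (141,195) and scene (311,124). The shaft top is at scene (313,111.6).

```bash
python3 - <<'E'
from h import *
print(tri(("t0",296.7,223.9),("s0",200.7,221.6)))
print("seat",tri(("t0",140.9,194.7),("s0",310.8,123.9)))
print("top",tri(("t0",139.8,194.2),("s0",313,111.4)))
print(atz("t0",296.7,223.9,36),atz("t0",140.9,194.7,58),atz("s0",310.8,123.9,58))
# mark dir
print(atz("t0",240+191/3.333,190+138/3.333,36))
# machine edges in top (800x600 px), z=50
for u,v in((283,208),(282,364),(75,364)): print(atz("t0",u/1.5625,v/1.5625,50))
print(np.load("pics/w0.npz")["P"].round(2)); o=r.get_obs();T=np.eye(4);T[:3,:3]=o["tool_rot"];T[:3,3]=o["ee_pos"];print((np.linalg.inv(T)@np.load("pics/w0.npz")["P"]).round(2),np.load("pics/w0.npz")["K"])
E
```

```text
(array([ 528.65484972, -215.6005482 ,   31.04752133]), [np.float64(0.472322283861871), np.float64(0.4723222838618793)])
seat (array([595.72680554, 160.39879456,  47.94201041]), [np.float64(0.7277815244473617), np.float64(0.7277815244473756)])
top (array([594.10172861, 155.09770405,  90.85629013]), [np.float64(3.54590585430814), np.float64(3.545905854308136)])
[ 527.90085503 -215.58207394   36.        ] [594.83590843 158.38895925  58.        ] [599.24873212 149.33605143  58.        ]
[ 509.7771205 -216.8912401   36.       ]
[749.21068515  67.41341779  50.        ]
[504.15743537  62.46116227  50.        ]
[503.20255227 378.19552067  50.        ]
[[ 3.8000e-01  8.9000e-01  2.6000e-01  1.8993e+02]
 [ 9.3000e-01 -3.6000e-01 -1.1000e-01  6.7855e+02]
 [-0.0000e+00  2.8000e-01 -9.6000e-01  3.8393e+02]
 [ 0.0000e+00  0.0000e+00  0.0000e+00  1.0000e+00]]
[[  -0.     -0.96   -0.28   80.07]
 [   1.     -0.     -0.      0.23]
 [   0.     -0.28    0.96 -170.46]
 [   0.      0.      0.      1.  ]] [[269.41316421   0.         249.9144914 ]
 [  0.         269.41316421 188.18944739]
 [  0.           0.           1.        ]]
```

Emit:
{"fn": "step_arm", "kwargs": {"series": [{"rz": 0.148}, {"rz": 0.148}, {"rz": 0.148}, {"rz": 0.148}, {"rz": 0.148}, {"rz": 0.148}, {"rz": 0.148}, {"rz": 0.148}, {"dx": -0.05, "dy": 0.033}, {"dx": -0.05, "dy": 0.033}], "hand": 0, "grip_force": 9}}

```text
invalid input
```

Emit:
{"fn": "step_arm", "kwargs": {"series": [{"dx": -0.044, "dy": 0.03}, {"dx": -0.044, "dy": 0.03}, {"dx": -0.044, "dy": 0.03}, {"dx": -0.044, "dy": 0.03}, {"dx": -0.044, "dy": 0.03}, {"dx": -0.044, "dy": 0.03}, {"dx": -0.044, "dy": 0.03}, {"dx": -0.044, "dy": 0.03}, {"dx": -0.038, "dy": 0.025}, {"dz": 0.02}]}}

```text
invalid input
```

```bash
python3 - <<'E'
from h import *
c=snap("wrist","w1");o=r.get_obs();print(o["t"],o["ee_pos"],o["tool_rot"].round(4))
for p in ((595,158,94),(595,158,58)): print(proj("w1",np.array(p,float)))
cv2.imwrite("pics/w1.png",cv2.resize(c[84:324,100:420],(800,600),interpolation=cv2.INTER_CUBIC)[...,::-1])
E
```

```text
0.2 [263.97891569 648.07606724 213.55696959] [[-9.261e-01  3.773e-01 -3.000e-04]
 [ 3.773e-01  9.261e-01 -6.000e-04]
 [ 0.000e+00 -7.000e-04 -1.000e+00]]
[ 46.03845937 477.68253415]
[ 61.25375849 450.31525099]
```

View pics/w1.png

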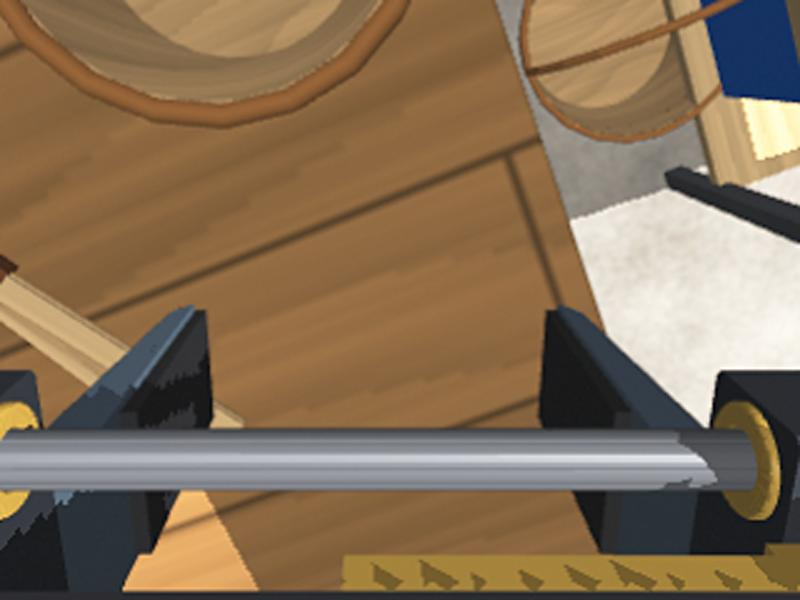

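The crop shows only bench and baskets between the open fingers, whose tips are at about (205,310) and (545,310), because the arm did not move. I'll resend with every key given.

Emit:
{"fn": "step_arm", "kwargs": {"series": [{"dx": 0, "dy": 0, "dz": 0, "rx": 0, "ry": 0, "rz": 0.148}, {"dx": 0, "dy": 0, "dz": 0, "rx": 0, "ry": 0, "rz": 0.148}, {"dx": 0, "dy": 0, "dz": 0, "rx": 0, "ry": 0, "rz": 0.148}, {"dx": 0, "dy": 0, "dz": 0, "rx": 0, "ry": 0, "rz": 0.148}, {"dx": 0, "dy": 0, "dz": 0, "rx": 0, "ry": 0, "rz": 0.148}, {"dx": 0, "dy": 0, "dz": 0, "rx": 0, "ry": 0, "rz": 0.148}, {"dx": 0, "dy": 0, "dz": 0, "rx": 0, "ry": 0, "rz": 0.148}, {"dx": 0, "dy": 0, "dz": 0, "rx": 0, "ry": 0, "rz": 0.148}, {"dx": -0.05, "dy": 0.033, "dz": 0, "rx": 0, "ry": 0, "rz": 0}, {"dx": -0.05, "dy": 0.033, "dz": 0, "rx": 0, "ry": 0, "rz": 0}], "hand": 0, "grip_force": 9}}

```text
t: 1.45
ee_pos: [330.4, 547.1, 213.6]
tool_rot: [[-0.001, 1.0, -0.0], [1.0, 0.001, -0.0], [-0.0, -0.0, -1.0]]
wrist_force: [0.5, 0.7, 0.3]
gripper_width: 0.997
finger_force: 0.0
```

Emit:
{"fn": "step_arm", "kwargs": {"series": [{"dx": -0.045, "dy": 0.03, "dz": 0, "rx": 0, "ry": 0, "rz": 0}, {"dx": -0.045, "dy": 0.03, "dz": 0, "rx": 0, "ry": 0, "rz": 0}, {"dx": -0.045, "dy": 0.03, "dz": 0, "rx": 0, "ry": 0, "rz": 0}, {"dx": -0.045, "dy": 0.03, "dz": 0, "rx": 0, "ry": 0, "rz": 0}, {"dx": -0.045, "dy": 0.03, "dz": 0, "rx": 0, "ry": 0, "rz": 0}, {"dx": -0.045, "dy": 0.03, "dz": 0, "rx": 0, "ry": 0, "rz": 0}, {"dx": -0.045, "dy": 0.03, "dz": 0, "rx": 0, "ry": 0, "rz": 0}, {"dx": -0.045, "dy": 0.03, "dz": 0, "rx": 0, "ry": 0, "rz": 0}, {"dx": -0.029, "dy": 0.025, "dz": 0, "rx": 0, "ry": 0, "rz": 0}, {"dx": 0, "dy": 0, "dz": 0, "rx": 0, "ry": 0, "rz": 0}]}}

```text
t: 2.7
ee_pos: [596.3, 157.4, 213.8]
tool_rot: [[0.003, 1.0, 0.0], [1.0, -0.003, -0.0], [-0.0, 0.0, -1.0]]
wrist_force: [-0.2, 0.2, -0.7]
gripper_width: 0.999
finger_force: 0.0
```

```bash
python3 - <<'E'
from h import *
c=snap("wrist","w1");o=r.get_obs();print(o["t"],o["ee_pos"],o["tool_rot"].round(4))
for p in ((595,158,94),(595,158,58)): print(proj("w1",np.array(p,float)))
cv2.imwrite("pics/w1.png",cv2.resize(c[132:252,176:336],(800,600),interpolation=cv2.INTER_CUBIC)[...,::-1])
E
```

```text
2.75 [595.28899702 158.52481948 213.67251213] [[ 1.8e-03  1.0e+00 -4.0e-04]
 [ 1.0e+00 -1.8e-03 -0.0e+00]
 [-0.0e+00 -4.0e-04 -1.0e+00]]
[249.14454711 183.35909131]
[249.24873971 175.71566968]
```

View pics/w1.png

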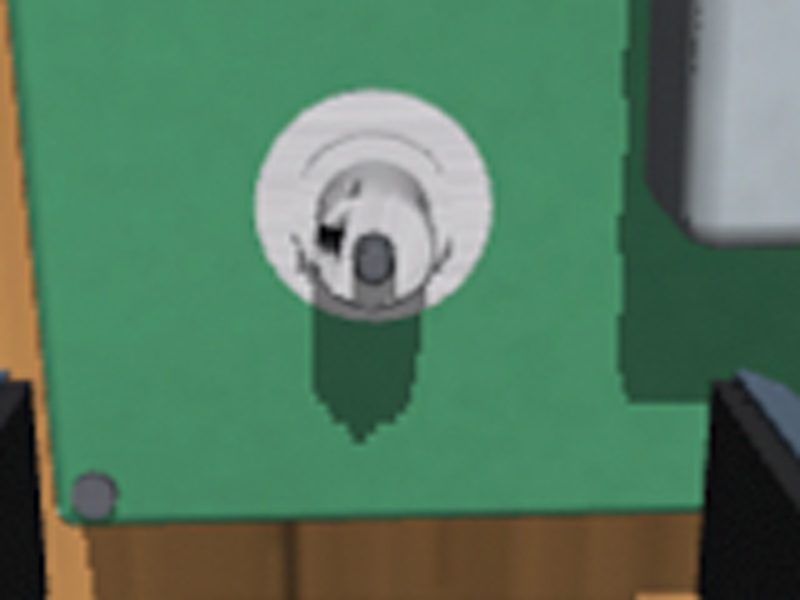

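The crop shows the flange centred at (374,205) and the shaft top at about (377,247). The dark keyway notch is at about (332,238), so it faces -x and is turned roughly 11° towards +y.

```bash
python3 - <<'E'
from h import *
g=lambda x,y:(176+x/5-.4,132+y/5-.4)
print(atz("w1",*g(374,205),58),atz("w1",*g(377,247),94))
print("notch",atz("w1",*g(332,238),94))
print("flange x edges",atz("w1",*g(254,205),58),atz("w1",*g(494,205),58))
print(tri(("t0",140.9,194.7),("s0",310.8,123.9),("w1",*g(374,205))))
E
```

```text
[596.44321133 161.973035    58.        ] [597.07783683 160.72041563  94.        ]
notch [587.07009458 162.81695576  94.        ]
flange x edges [566.64883326 162.05057498  58.        ] [626.23271649 161.89357908  58.        ]
(array([596.004106  , 159.9758155 ,  48.49483679]), [np.float64(0.7449565047632544), np.float64(0.8570602573852072), np.float64(0.48541864284089087)])
```

Emit:
{"fn": "step_arm", "kwargs": {"series": [{"dx": -0.045, "dy": -0.008, "dz": 0, "rx": 0, "ry": 0, "rz": 0}, {"dx": -0.045, "dy": -0.008, "dz": 0, "rx": 0, "ry": 0, "rz": 0}, {"dx": -0.045, "dy": -0.008, "dz": 0, "rx": 0, "ry": 0, "rz": 0}, {"dx": -0.045, "dy": -0.008, "dz": 0, "rx": 0, "ry": 0, "rz": 0}, {"dx": -0.045, "dy": -0.008, "dz": 0, "rx": 0, "ry": 0, "rz": 0}, {"dx": -0.045, "dy": -0.008, "dz": 0, "rx": 0, "ry": 0, "rz": 0}, {"dx": -0.045, "dy": -0.008, "dz": 0, "rx": 0, "ry": 0, "rz": 0}, {"dx": -0.045, "dy": -0.008, "dz": 0, "rx": 0, "ry": 0, "rz": 0}, {"dx": -0.015, "dy": -0.004, "dz": 0.03, "rx": 0, "ry": 0, "rz": 0}, {"dx": 0, "dy": 0, "dz": 0.03, "rx": 0, "ry": 0, "rz": 0}]}}

```text
t: 4.0
ee_pos: [526.9, -215.8, 153.4]
tool_rot: [[0.001, 1.0, 0.001], [1.0, -0.001, -0.0], [-0.0, 0.001, -1.0]]
wrist_force: [0.6, 0.4, -0.2]
gripper_width: 1.002
finger_force: 0.0
```

```bash
python3 - <<'E'
from h import *
c=snap("wrist","w2");o=r.get_obs();print(o["t"],o["ee_pos"],o["tool_rot"].round(4))
m=c.astype(int);k=(m[...,2]>m[...,0]+60)&(m[...,2]>m[...,1]+60);v,u=np.nonzero(k);print(u.min(),u.max(),v.min(),v.max(),proj("w2",np.array([528,-216,36.])))
cv2.imwrite("pics/w2.png",cv2.resize(c[132:252,176:336],(800,600),interpolation=cv2.INTER_CUBIC)[...,::-1])
E
```

```text
4.05 [ 524.97684135 -214.34093071  149.5848831 ] [[ 1.0e-04  1.0e+00 -3.8e-03]
 [ 1.0e+00 -1.0e-04  1.9e-03]
 [ 1.9e-03 -3.8e-03 -1.0e+00]]
232 274 158 204 [251.25868721 184.58807914]
```

View pics/w2.png

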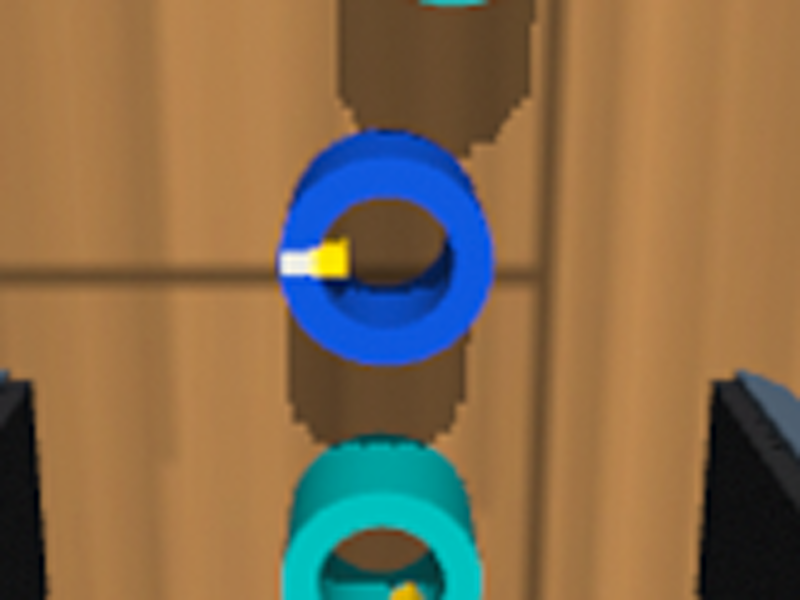

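The crop shows the blue collar's top rim centred at (387,260). Its white mark is at (296,263) and its tab at (332,259), so it points along -x almost exactly. The teal collars lie above and below it, along world y.

```bash
python3 - <<'E'
from h import *
snap("wrist","w3");o=r.get_obs();print(o["t"],o["ee_pos"],o["wrist_force"])
g=lambda x,y:(176+x/5-.4,132+y/5-.4)
for p in((387,260),(280,260),(495,260),(296,263),(332,259)):print(atz("w2",*g(*p),36))
print(tri(("t0",296.7,223.9),("s0",200.7,221.6),("w2",*g(387,260))))
m=np.load("pics/w3.npz")["im"].astype(int);k=(m[...,2]>m[...,0]+60)&(m[...,2]>m[...,1]+60);v,u=np.nonzero(k);print(u.min(),u.max(),v.min(),v.max())
print(atz("w3",(u.min()+u.max())/2,v.max()+.5,36)+[0,24,0], atz("w2",253,204.5,36)+[0,24,0])
print("disc",atz("w1",*g(374,205),50))
E
```

```text
4.1 [ 525.22095404 -214.14692308  151.2625367 ] [-0.58275318 -0.63065833 -0.51391146]
[ 529.92945655 -214.86400297   36.        ]
[ 506.20696806 -214.85045716   36.        ]
[ 553.87134269 -214.87808779   36.        ]
[ 509.7427956  -215.54266212   36.        ]
[ 517.73765189 -214.62711874   36.        ]
(array([ 529.20771715, -215.83054351,   31.83902244]), [np.float64(0.9325197622320524), np.float64(0.2858557685469459), np.float64(0.7873995311304238)])
234 276 160 207
[ 529.82078128 -215.93097893   36.        ] [ 529.99199472 -215.4476029    36.        ]
disc [596.44582692 160.11909046  50.        ]
```

Emit:
{"fn": "step_arm", "kwargs": {"series": [{"dx": -0.001, "dy": 0.0045, "dz": 0.02, "rx": 0, "ry": 0, "rz": 0}, {"dx": 0, "dy": 0, "dz": 0.02, "rx": 0, "ry": 0, "rz": 0}, {"dx": 0, "dy": 0, "dz": 0.02, "rx": 0, "ry": 0, "rz": 0}, {"dx": 0, "dy": 0, "dz": 0.02, "rx": 0, "ry": 0, "rz": 0}, {"dx": 0, "dy": 0, "dz": 0.02, "rx": 0, "ry": 0, "rz": 0}, {"dx": 0, "dy": 0, "dz": 0.02, "rx": 0, "ry": 0, "rz": 0}, {"dx": 0, "dy": 0, "dz": 0.01, "rx": 0, "ry": 0, "rz": 0}, {"dx": 0, "dy": 0, "dz": 0.01, "rx": 0, "ry": 0, "rz": 0}, {"dx": 0, "dy": 0, "dz": 0, "rx": 0, "ry": 0, "rz": 0}, {"dx": 0, "dy": 0, "dz": 0, "rx": 0, "ry": 0, "rz": 0}]}}

```text
t: 5.35
ee_pos: [531.9, -216.8, 14.4]
tool_rot: [[-0.0, 1.0, 0.001], [1.0, 0.0, -0.0], [-0.0, 0.001, -1.0]]
wrist_force: [-0.1, -0.1, 0.1]
gripper_width: 1.0
finger_force: 0.0
```

Emit:
{"fn": "step_arm", "kwargs": {"series": [{"dx": 0.002, "dy": -0.002, "dz": 0, "rx": 0, "ry": 0, "rz": 0}, {"dx": 0, "dy": 0, "dz": 0.005, "rx": 0, "ry": 0, "rz": 0}, {"dx": 0, "dy": 0, "dz": 0, "rx": 0, "ry": 0, "rz": 0}, {"dx": 0, "dy": 0, "dz": 0, "rx": 0, "ry": 0, "rz": 0}, {"dx": 0, "dy": 0, "dz": 0, "rx": 0, "ry": 0, "rz": 0}, {"dx": 0, "dy": 0, "dz": 0, "rx": 0, "ry": 0, "rz": 0}, {"dx": 0, "dy": 0, "dz": 0, "rx": 0, "ry": 0, "rz": 0}, {"dx": 0, "dy": 0, "dz": 0, "rx": 0, "ry": 0, "rz": 0}, {"dx": 0, "dy": 0, "dz": 0, "rx": 0, "ry": 0, "rz": 0}, {"dx": 0, "dy": 0, "dz": 0, "rx": 0, "ry": 0, "rz": 0}]}}

```text
t: 6.6
ee_pos: [529.5, -214.7, 8.9]
tool_rot: [[-0.0, 1.0, -0.0], [1.0, 0.0, -0.0], [-0.0, -0.0, -1.0]]
wrist_force: [-0.1, -0.2, -0.4]
gripper_width: 1.003
finger_force: 0.0
```

Emit:
{"fn": "step_arm", "kwargs": {"series": [{"dx": 0, "dy": 0, "dz": 0, "rx": 0, "ry": 0, "rz": 0}, {"dx": 0, "dy": 0, "dz": 0, "rx": 0, "ry": 0, "rz": 0}, {"dx": 0, "dy": 0, "dz": 0, "rx": 0, "ry": 0, "rz": 0}, {"dx": 0, "dy": 0, "dz": 0, "rx": 0, "ry": 0, "rz": 0}, {"dx": 0, "dy": 0, "dz": 0, "rx": 0, "ry": 0, "rz": 0}, {"dx": 0, "dy": 0, "dz": 0, "rx": 0, "ry": 0, "rz": 0}, {"dx": 0, "dy": 0, "dz": 0, "rx": 0, "ry": 0, "rz": 0}, {"dx": 0, "dy": 0, "dz": 0, "rx": 0, "ry": 0, "rz": 0}, {"dx": 0, "dy": 0, "dz": 0, "rx": 0, "ry": 0, "rz": 0}, {"dx": 0, "dy": 0, "dz": 0, "rx": 0, "ry": 0, "rz": 0}], "hand": 1, "grip_force": 9}}

```text
t: 7.85
ee_pos: [529.6, -214.7, 9.0]
tool_rot: [[-0.0, 1.0, 0.0], [1.0, 0.0, -0.0], [-0.0, 0.0, -1.0]]
wrist_force: [0.8, -0.4, 0.6]
gripper_width: 0.518
finger_force: 9.0
```

Emit:
{"fn": "step_arm", "kwargs": {"series": [{"dx": 0, "dy": 0, "dz": -0.01, "rx": 0, "ry": 0, "rz": 0}, {"dx": 0, "dy": 0, "dz": -0.02, "rx": 0, "ry": 0, "rz": 0}, {"dx": 0, "dy": 0, "dz": -0.02, "rx": 0, "ry": 0, "rz": 0}, {"dx": 0, "dy": 0, "dz": -0.02, "rx": 0, "ry": 0, "rz": 0}, {"dx": 0, "dy": 0, "dz": -0.02, "rx": 0, "ry": 0, "rz": 0}, {"dx": 0, "dy": 0, "dz": -0.02, "rx": 0, "ry": 0, "rz": 0}, {"dx": 0, "dy": 0, "dz": -0.02, "rx": 0, "ry": 0, "rz": 0}, {"dx": 0.02, "dy": 0.004, "dz": -0.01, "rx": 0, "ry": 0, "rz": 0}, {"dx": 0.03, "dy": 0.005, "dz": 0, "rx": 0, "ry": 0, "rz": 0}, {"dx": 0.035, "dy": 0.006, "dz": 0, "rx": 0, "ry": 0, "rz": 0}]}}

```text
t: 9.1
ee_pos: [544.5, -128.1, 149.2]
tool_rot: [[0.0, 1.0, -0.0], [1.0, -0.0, 0.0], [0.0, -0.0, -1.0]]
wrist_force: [-0.0, -0.2, -2.0]
gripper_width: 0.522
finger_force: 9.0
```

Emit:
{"fn": "step_arm", "kwargs": {"series": [{"dx": 0.035, "dy": 0.006, "dz": 0, "rx": 0, "ry": 0, "rz": 0}, {"dx": 0.035, "dy": 0.006, "dz": 0, "rx": 0, "ry": 0, "rz": 0}, {"dx": 0.035, "dy": 0.006, "dz": 0, "rx": 0, "ry": 0, "rz": 0}, {"dx": 0.035, "dy": 0.006, "dz": 0, "rx": 0, "ry": 0, "rz": 0}, {"dx": 0.035, "dy": 0.006, "dz": 0, "rx": 0, "ry": 0, "rz": 0}, {"dx": 0.035, "dy": 0.007, "dz": 0, "rx": 0, "ry": 0, "rz": 0}, {"dx": 0.035, "dy": 0.007, "dz": 0, "rx": 0, "ry": 0, "rz": 0}, {"dx": 0.028, "dy": 0.005, "dz": 0, "rx": 0, "ry": 0, "rz": 0}, {"dx": 0.017, "dy": 0.003, "dz": 0, "rx": 0, "ry": 0, "rz": 0}, {"dx": 0, "dy": 0, "dz": 0, "rx": 0, "ry": 0, "rz": 0}]}}

```text
t: 10.35
ee_pos: [596.3, 161.3, 148.8]
tool_rot: [[-0.001, 1.0, -0.0], [1.0, 0.001, -0.0], [-0.0, -0.0, -1.0]]
wrist_force: [-0.8, -0.3, -1.4]
gripper_width: 0.518
finger_force: 9.0
```

```bash
python3 - <<'E'
from h import *
c=snap("wrist","w4");c=snap("wrist","w4");o=r.get_obs();print(o["t"],o["ee_pos"],o["tool_rot"].round(4),o["wrist_force"],o["finger_force"],o["gripper_width"])
for z in (27,-8):print(proj("w4",o["ee_pos"]+[0,0,z]))
im=np.hstack([cv2.resize(c[120:270,176:326],(400,400),interpolation=cv2.INTER_CUBIC)]+[cv2.resize(snap("scene","s4")[60:160,260:360],(400,400),interpolation=cv2.INTER_CUBIC)])
cv2.imwrite("pics/w4.png",im[...,::-1])
E
```

```text
10.45 [596.17671779 159.97973612 148.78959355] [[-2.e-04  1.e+00 -5.e-04]
 [ 1.e+00  2.e-04 -2.e-04]
 [-2.e-04 -5.e-04 -1.e+00]] [-0.36597035  0.1339573  -1.44824043] 8.999894143853453 0.5241749853431193
[250.38176203 250.26512394]
[250.3756871  225.81797019]
```

View pics/w4.png

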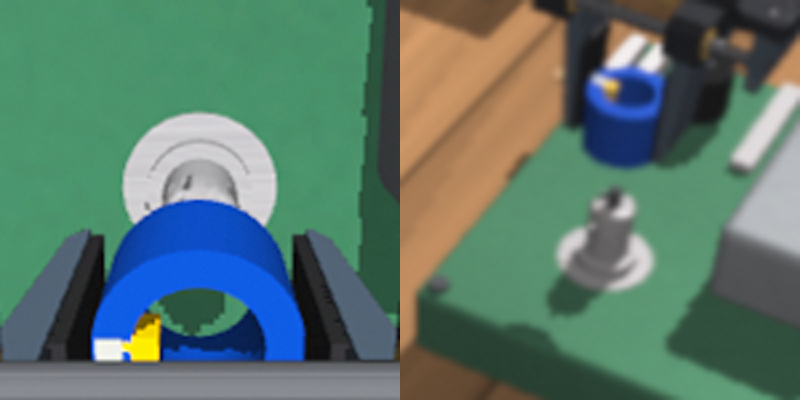

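The left panel (wrist) shows the collar held level in the pads, with the mark at (107,349), and the arbor behind it. The right panel (scene) shows the shaft top at (613,205) with its notch at about (614,195). I'll compare w1 with projected keyway outlines at several angles.

```bash
python3 - <<'E'
from h import *
def panel(f,x0,y0,n,th,ax):
    im=np.load(f"pics/{f}.npz")["im"][y0:y0+n,x0:x0+n];S=266/n
    im=cv2.resize(im,(266,300*266//300),interpolation=cv2.INTER_CUBIC)[...,::-1].copy()
    if th is None:return im
    a=np.radians(180-th);e=np.array([np.cos(a),np.sin(a)]);n_=np.array([-e[1],e[0]])
    P=lambda r,s,z:tuple(((proj(f,np.r_[np.array(ax)+e*r+n_*s,z])-[x0,y0]+.5)*S).astype(int))
    t=np.linspace(0,6.28,40)
    cv2.polylines(im,[np.array([((proj(f,np.array([ax[0]+14*np.cos(q),ax[1]+14*np.sin(q),94]))-[x0,y0]+.5)*S).astype(int) for q in t])],0,(0,0,255),1)
    for z,c in((94,(255,0,0)),(79,(0,160,0))):
        cv2.polylines(im,[np.array([P(13.4,-4,z),P(7,-4,z),P(7,4,z),P(13.4,4,z)])],0,c,1)
    return im
rows=[]
for ths in((None,10),(20,30)):
    rows.append(np.hstack([panel("w1",232,158,36,t,(596.8,160.4)) for t in ths]+[panel("s4",300,94,30,ths[0],(596.8,160.4))]))
im=np.vstack(rows);print(im.shape);cv2.imwrite("pics/k.png",im)
E
```

```text
(532, 798, 3)
```

View pics/k.png

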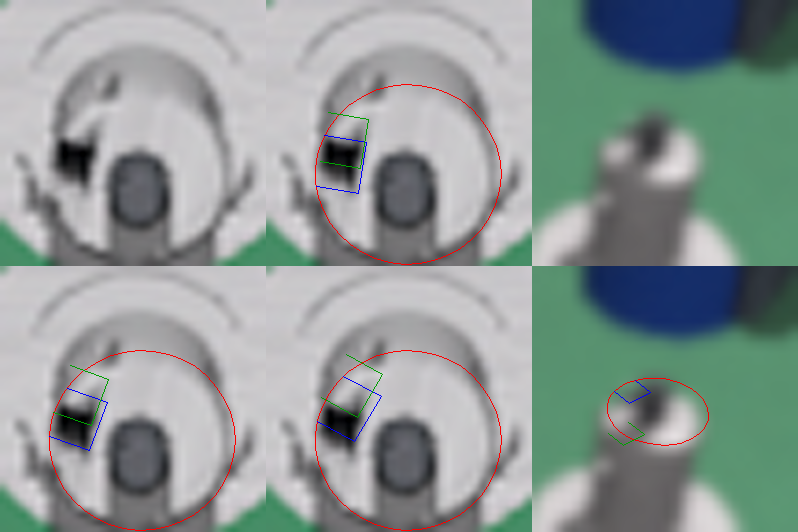

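Reading the picture, the dark notch sits at (57–95, 140–180) in panel 1 and fits the 10° outline best. That puts the keyway at about 5–12° from -x towards +y. I'll turn the collar away from it first, slip it over, then turn it by feel.

Emit:
{"fn": "step_arm", "kwargs": {"series": [{"dx": 0.001, "dy": 0, "dz": 0, "rx": 0, "ry": 0, "rz": -0.06}, {"dx": 0, "dy": 0, "dz": 0.005, "rx": 0, "ry": 0, "rz": -0.06}, {"dx": 0, "dy": 0, "dz": 0.01, "rx": 0, "ry": 0, "rz": -0.05}, {"dx": 0, "dy": 0, "dz": 0.01, "rx": 0, "ry": 0, "rz": 0}, {"dx": 0, "dy": 0, "dz": 0.01, "rx": 0, "ry": 0, "rz": 0}, {"dx": 0, "dy": 0, "dz": 0.007, "rx": 0, "ry": 0, "rz": 0}, {"dx": 0, "dy": 0, "dz": 0, "rx": 0, "ry": 0, "rz": 0}, {"dx": 0, "dy": 0, "dz": 0, "rx": 0, "ry": 0, "rz": 0}, {"dx": 0, "dy": 0, "dz": 0, "rx": 0, "ry": 0, "rz": 0}, {"dx": 0, "dy": 0, "dz": 0, "rx": 0, "ry": 0, "rz": 0}]}}

```text
t: 11.75
ee_pos: [596.7, 161.3, 107.2]
tool_rot: [[-0.169, 0.986, 0.0], [0.986, 0.169, 0.0], [-0.0, 0.0, -1.0]]
wrist_force: [0.5, 0.7, -1.6]
gripper_width: 0.522
finger_force: 9.0
```

Emit:
{"fn": "step_arm", "kwargs": {"series": [{"dx": 0, "dy": 0, "dz": 0.001, "rx": 0, "ry": 0, "rz": 0}, {"dx": 0, "dy": 0, "dz": 0.001, "rx": 0, "ry": 0, "rz": 0}, {"dx": 0, "dy": 0, "dz": 0.001, "rx": 0, "ry": 0, "rz": 0}, {"dx": 0, "dy": 0, "dz": 0.001, "rx": 0, "ry": 0, "rz": 0}, {"dx": 0, "dy": 0, "dz": 0.001, "rx": 0, "ry": 0, "rz": 0}, {"dx": 0, "dy": 0, "dz": 0.001, "rx": 0, "ry": 0, "rz": 0}, {"dx": 0, "dy": 0, "dz": 0, "rx": 0, "ry": 0, "rz": 0}, {"dx": 0, "dy": 0, "dz": 0, "rx": 0, "ry": 0, "rz": 0}, {"dx": 0, "dy": 0, "dz": 0, "rx": 0, "ry": 0, "rz": 0}, {"dx": 0, "dy": 0, "dz": 0, "rx": 0, "ry": 0, "rz": 0}]}}

```text
t: 13.0
ee_pos: [596.6, 161.3, 100.9]
tool_rot: [[-0.169, 0.986, 0.0], [0.986, 0.169, -0.0], [-0.0, 0.0, -1.0]]
wrist_force: [0.5, 0.3, -1.7]
gripper_width: 0.515
finger_force: 9.0
```

Emit:
{"fn": "step_arm", "kwargs": {"series": [{"dx": 0, "dy": 0, "dz": 0.001, "rx": 0, "ry": 0, "rz": 0}, {"dx": 0, "dy": 0, "dz": 0.001, "rx": 0, "ry": 0, "rz": 0}, {"dx": 0, "dy": 0, "dz": 0.001, "rx": 0, "ry": 0, "rz": 0}, {"dx": 0, "dy": 0, "dz": 0.001, "rx": 0, "ry": 0, "rz": 0}, {"dx": 0, "dy": 0, "dz": 0.001, "rx": 0, "ry": 0, "rz": 0}, {"dx": 0, "dy": 0, "dz": 0.001, "rx": 0, "ry": 0, "rz": 0}, {"dx": 0, "dy": 0, "dz": 0.001, "rx": 0, "ry": 0, "rz": 0}, {"dx": 0, "dy": 0, "dz": 0.001, "rx": 0, "ry": 0, "rz": 0}, {"dx": 0, "dy": 0, "dz": 0, "rx": 0, "ry": 0, "rz": 0}, {"dx": 0, "dy": 0, "dz": 0, "rx": 0, "ry": 0, "rz": 0}]}}

```text
t: 14.25
ee_pos: [596.6, 161.3, 93.0]
tool_rot: [[-0.169, 0.986, 0.0], [0.986, 0.169, 0.0], [-0.0, 0.0, -1.0]]
wrist_force: [0.5, 0.5, -1.1]
gripper_width: 0.519
finger_force: 9.0
```

Emit:
{"fn": "step_arm", "kwargs": {"series": [{"dx": 0, "dy": 0, "dz": 0.002, "rx": 0, "ry": 0, "rz": 0}, {"dx": 0, "dy": 0, "dz": 0.002, "rx": 0, "ry": 0, "rz": 0}, {"dx": 0, "dy": 0, "dz": 0.002, "rx": 0, "ry": 0, "rz": 0}, {"dx": 0, "dy": 0, "dz": 0.002, "rx": 0, "ry": 0, "rz": 0}, {"dx": 0, "dy": 0, "dz": 0.002, "rx": 0, "ry": 0, "rz": 0}, {"dx": 0, "dy": 0, "dz": 0.001, "rx": 0, "ry": 0, "rz": 0}, {"dx": 0, "dy": 0, "dz": 0.001, "rx": 0, "ry": 0, "rz": 0}, {"dx": 0, "dy": 0, "dz": 0, "rx": 0, "ry": 0, "rz": 0}, {"dx": 0, "dy": 0, "dz": 0, "rx": 0, "ry": 0, "rz": 0}, {"dx": 0, "dy": 0, "dz": 0, "rx": 0, "ry": 0, "rz": 0}]}}

```text
t: 15.5
ee_pos: [596.6, 161.3, 81.0]
tool_rot: [[-0.169, 0.986, 0.0], [0.986, 0.169, 0.0], [-0.0, 0.0, -1.0]]
wrist_force: [0.4, -0.1, -0.9]
gripper_width: 0.517
finger_force: 9.0
```

Emit:
{"fn": "step_arm", "kwargs": {"series": [{"dx": 0, "dy": 0, "dz": 0.0003, "rx": 0, "ry": 0, "rz": 0}, {"dx": 0, "dy": 0, "dz": 0.0003, "rx": 0, "ry": 0, "rz": 0}, {"dx": 0, "dy": 0, "dz": 0.0003, "rx": 0, "ry": 0, "rz": 0}, {"dx": 0, "dy": 0, "dz": 0.0003, "rx": 0, "ry": 0, "rz": 0}, {"dx": 0, "dy": 0, "dz": 0.0003, "rx": 0, "ry": 0, "rz": 0}, {"dx": 0, "dy": 0, "dz": 0.0003, "rx": 0, "ry": 0, "rz": 0}, {"dx": 0, "dy": 0, "dz": 0, "rx": 0, "ry": 0, "rz": 0}, {"dx": 0, "dy": 0, "dz": 0, "rx": 0, "ry": 0, "rz": 0}, {"dx": 0, "dy": 0, "dz": 0, "rx": 0, "ry": 0, "rz": 0}, {"dx": 0, "dy": 0, "dz": 0, "rx": 0, "ry": 0, "rz": 0}]}}

```text
t: 16.75
ee_pos: [596.6, 161.3, 79.1]
tool_rot: [[-0.169, 0.986, 0.0], [0.986, 0.169, 0.0], [-0.0, 0.0, -1.0]]
wrist_force: [0.3, -0.4, -0.5]
gripper_width: 0.517
finger_force: 9.0
```

Emit:
{"fn": "step_arm", "kwargs": {"series": [{"dx": 0, "dy": 0, "dz": 0.0002, "rx": 0, "ry": 0, "rz": 0}, {"dx": 0, "dy": 0, "dz": 0.0002, "rx": 0, "ry": 0, "rz": 0}, {"dx": 0, "dy": 0, "dz": 0.0002, "rx": 0, "ry": 0, "rz": 0}, {"dx": 0, "dy": 0, "dz": 0.0002, "rx": 0, "ry": 0, "rz": 0}, {"dx": 0, "dy": 0, "dz": 0.0002, "rx": 0, "ry": 0, "rz": 0}, {"dx": 0, "dy": 0, "dz": 0, "rx": 0, "ry": 0, "rz": 0}, {"dx": 0, "dy": 0, "dz": 0, "rx": 0, "ry": 0, "rz": 0}, {"dx": 0, "dy": 0, "dz": 0, "rx": 0, "ry": 0, "rz": 0}, {"dx": 0, "dy": 0, "dz": 0, "rx": 0, "ry": 0, "rz": 0}, {"dx": 0, "dy": 0, "dz": 0, "rx": 0, "ry": 0, "rz": 0}]}}

```text
t: 18.0
ee_pos: [596.7, 161.3, 78.4]
tool_rot: [[-0.169, 0.986, 0.0], [0.986, 0.169, 0.0], [-0.0, 0.0, -1.0]]
wrist_force: [-1.9, -0.8, 5.0]
gripper_width: 0.521
finger_force: 9.0
```

Contact: Fz rose by about 6 N with the underside 12 mm above the seat, so the tab is resting on the shaft top. Now I'll turn towards the keyway with light pressure.

Emit:
{"fn": "step_arm", "kwargs": {"series": [{"dx": 0, "dy": 0, "dz": 0, "rx": 0, "ry": 0, "rz": 0.02}, {"dx": 0, "dy": 0, "dz": 0, "rx": 0, "ry": 0, "rz": 0.02}, {"dx": 0, "dy": 0, "dz": 0, "rx": 0, "ry": 0, "rz": 0.02}, {"dx": 0, "dy": 0, "dz": 0, "rx": 0, "ry": 0, "rz": 0.02}, {"dx": 0, "dy": 0, "dz": 0, "rx": 0, "ry": 0, "rz": 0.02}, {"dx": 0, "dy": 0, "dz": 0, "rx": 0, "ry": 0, "rz": 0.02}, {"dx": 0, "dy": 0, "dz": 0, "rx": 0, "ry": 0, "rz": 0}, {"dx": 0, "dy": 0, "dz": 0, "rx": 0, "ry": 0, "rz": 0}, {"dx": 0, "dy": 0, "dz": 0, "rx": 0, "ry": 0, "rz": 0}, {"dx": 0, "dy": 0, "dz": 0, "rx": 0, "ry": 0, "rz": 0}]}}

```text
t: 19.25
ee_pos: [596.5, 161.3, 78.1]
tool_rot: [[-0.05, 0.999, -0.0], [0.999, 0.05, 0.0], [0.0, -0.0, -1.0]]
wrist_force: [0.1, -1.5, 2.2]
gripper_width: 0.52
finger_force: 9.0
```

Emit:
{"fn": "step_arm", "kwargs": {"series": [{"dx": 0, "dy": 0, "dz": 0.0002, "rx": 0, "ry": 0, "rz": 0.02}, {"dx": 0, "dy": 0, "dz": 0, "rx": 0, "ry": 0, "rz": 0.02}, {"dx": 0, "dy": 0, "dz": 0, "rx": 0, "ry": 0, "rz": 0.02}, {"dx": 0, "dy": 0, "dz": 0, "rx": 0, "ry": 0, "rz": 0.02}, {"dx": 0, "dy": 0, "dz": 0, "rx": 0, "ry": 0, "rz": 0}, {"dx": 0, "dy": 0, "dz": 0, "rx": 0, "ry": 0, "rz": 0}, {"dx": 0, "dy": 0, "dz": 0, "rx": 0, "ry": 0, "rz": 0}, {"dx": 0, "dy": 0, "dz": 0, "rx": 0, "ry": 0, "rz": 0}, {"dx": 0, "dy": 0, "dz": 0, "rx": 0, "ry": 0, "rz": 0}, {"dx": 0, "dy": 0, "dz": 0, "rx": 0, "ry": 0, "rz": 0}]}}

```text
t: 20.5
ee_pos: [596.6, 161.3, 77.9]
tool_rot: [[0.03, 1.0, 0.0], [1.0, -0.03, 0.0], [0.0, 0.0, -1.0]]
wrist_force: [-0.4, 0.3, -1.3]
gripper_width: 0.518
finger_force: 9.0
```

Contact has vanished, so the tab may be over the keyway. I'll probe down gently.

Emit:
{"fn": "step_arm", "kwargs": {"series": [{"dx": 0, "dy": 0, "dz": 0.0002, "rx": 0, "ry": 0, "rz": 0}, {"dx": 0, "dy": 0, "dz": 0.0002, "rx": 0, "ry": 0, "rz": 0}, {"dx": 0, "dy": 0, "dz": 0.0002, "rx": 0, "ry": 0, "rz": 0}, {"dx": 0, "dy": 0, "dz": 0.0002, "rx": 0, "ry": 0, "rz": 0}, {"dx": 0, "dy": 0, "dz": 0, "rx": 0, "ry": 0, "rz": 0}, {"dx": 0, "dy": 0, "dz": 0, "rx": 0, "ry": 0, "rz": 0}, {"dx": 0, "dy": 0, "dz": 0, "rx": 0, "ry": 0, "rz": 0}, {"dx": 0, "dy": 0, "dz": 0, "rx": 0, "ry": 0, "rz": 0}, {"dx": 0, "dy": 0, "dz": 0, "rx": 0, "ry": 0, "rz": 0}, {"dx": 0, "dy": 0, "dz": 0, "rx": 0, "ry": 0, "rz": 0}]}}

```text
t: 21.75
ee_pos: [596.6, 161.3, 77.2]
tool_rot: [[0.03, 1.0, 0.0], [1.0, -0.03, 0.0], [0.0, 0.0, -1.0]]
wrist_force: [0.4, 0.5, -0.1]
gripper_width: 0.521
finger_force: 9.0
```

Emit:
{"fn": "step_arm", "kwargs": {"series": [{"dx": 0, "dy": 0, "dz": 0, "rx": 0, "ry": 0, "rz": 0.02}, {"dx": 0, "dy": 0, "dz": 0, "rx": 0, "ry": 0, "rz": 0.02}, {"dx": 0, "dy": 0, "dz": 0.0003, "rx": 0, "ry": 0, "rz": 0}, {"dx": 0, "dy": 0, "dz": 0.0003, "rx": 0, "ry": 0, "rz": 0}, {"dx": 0, "dy": 0, "dz": 0.0003, "rx": 0, "ry": 0, "rz": 0}, {"dx": 0, "dy": 0, "dz": 0.0003, "rx": 0, "ry": 0, "rz": 0}, {"dx": 0, "dy": 0, "dz": 0, "rx": 0, "ry": 0, "rz": 0}, {"dx": 0, "dy": 0, "dz": 0, "rx": 0, "ry": 0, "rz": 0}, {"dx": 0, "dy": 0, "dz": 0, "rx": 0, "ry": 0, "rz": 0}, {"dx": 0, "dy": 0, "dz": 0, "rx": 0, "ry": 0, "rz": 0}]}}

```text
t: 23.0
ee_pos: [596.6, 161.3, 75.9]
tool_rot: [[0.07, 0.998, 0.0], [0.998, -0.07, -0.0], [-0.0, 0.0, -1.0]]
wrist_force: [-0.3, -0.2, -0.9]
gripper_width: 0.519
finger_force: 9.0
```

```bash
python3 -c "
from h import *
snap('scene','s5');o=r.get_obs();print(o['wrist_force'],o['moment'],o['ee_pos'])"
```

```text
[ 0.26078624  1.05445373 -1.8498839 ] [-0.07821786  0.07443905 -0.06062707] [596.55621635 161.28492425  75.92144885]
```

Free at 75.9 mm, which is 2.5 mm below the stop, so the tab is in the keyway. Continuing down.

Emit:
{"fn": "step_arm", "kwargs": {"series": [{"dx": 0, "dy": 0, "dz": 0.0007, "rx": 0, "ry": 0, "rz": 0}, {"dx": 0, "dy": 0, "dz": 0.0007, "rx": 0, "ry": 0, "rz": 0}, {"dx": 0, "dy": 0, "dz": 0.0007, "rx": 0, "ry": 0, "rz": 0}, {"dx": 0, "dy": 0, "dz": 0.0007, "rx": 0, "ry": 0, "rz": 0}, {"dx": 0, "dy": 0, "dz": 0.0007, "rx": 0, "ry": 0, "rz": 0}, {"dx": 0, "dy": 0, "dz": 0.0005, "rx": 0, "ry": 0, "rz": 0}, {"dx": 0, "dy": 0, "dz": 0, "rx": 0, "ry": 0, "rz": 0}, {"dx": 0, "dy": 0, "dz": 0, "rx": 0, "ry": 0, "rz": 0}, {"dx": 0, "dy": 0, "dz": 0, "rx": 0, "ry": 0, "rz": 0}, {"dx": 0, "dy": 0, "dz": 0, "rx": 0, "ry": 0, "rz": 0}]}}

```text
t: 24.3
ee_pos: [596.5, 161.3, 71.9]
tool_rot: [[0.07, 0.998, -0.0], [0.998, -0.07, -0.0], [-0.0, -0.0, -1.0]]
wrist_force: [-0.3, 0.2, -1.2]
gripper_width: 0.52
finger_force: 9.0
```

Emit:
{"fn": "step_arm", "kwargs": {"series": [{"dx": 0, "dy": 0, "dz": 0.0007, "rx": 0, "ry": 0, "rz": 0}, {"dx": 0, "dy": 0, "dz": 0.0007, "rx": 0, "ry": 0, "rz": 0}, {"dx": 0, "dy": 0, "dz": 0.0007, "rx": 0, "ry": 0, "rz": 0}, {"dx": 0, "dy": 0, "dz": 0.0006, "rx": 0, "ry": 0, "rz": 0}, {"dx": 0, "dy": 0, "dz": 0.0006, "rx": 0, "ry": 0, "rz": 0}, {"dx": 0, "dy": 0, "dz": 0.0005, "rx": 0, "ry": 0, "rz": 0}, {"dx": 0, "dy": 0, "dz": 0, "rx": 0, "ry": 0, "rz": 0}, {"dx": 0, "dy": 0, "dz": 0, "rx": 0, "ry": 0, "rz": 0}, {"dx": 0, "dy": 0, "dz": 0, "rx": 0, "ry": 0, "rz": 0}, {"dx": 0, "dy": 0, "dz": 0, "rx": 0, "ry": 0, "rz": 0}]}}

```text
t: 25.55
ee_pos: [596.6, 161.3, 68.2]
tool_rot: [[0.07, 0.998, 0.0], [0.998, -0.07, 0.0], [0.0, 0.0, -1.0]]
wrist_force: [-0.5, -0.1, -2.1]
gripper_width: 0.521
finger_force: 9.0
```

Emit:
{"fn": "step_arm", "kwargs": {"series": [{"dx": 0, "dy": 0, "dz": 0.0003, "rx": 0, "ry": 0, "rz": 0}, {"dx": 0, "dy": 0, "dz": 0.0003, "rx": 0, "ry": 0, "rz": 0}, {"dx": 0, "dy": 0, "dz": 0.0003, "rx": 0, "ry": 0, "rz": 0}, {"dx": 0, "dy": 0, "dz": 0.0003, "rx": 0, "ry": 0, "rz": 0}, {"dx": 0, "dy": 0, "dz": 0.0003, "rx": 0, "ry": 0, "rz": 0}, {"dx": 0, "dy": 0, "dz": 0.0002, "rx": 0, "ry": 0, "rz": 0}, {"dx": 0, "dy": 0, "dz": 0, "rx": 0, "ry": 0, "rz": 0}, {"dx": 0, "dy": 0, "dz": 0, "rx": 0, "ry": 0, "rz": 0}, {"dx": 0, "dy": 0, "dz": 0, "rx": 0, "ry": 0, "rz": 0}, {"dx": 0, "dy": 0, "dz": 0, "rx": 0, "ry": 0, "rz": 0}]}}

```text
t: 26.8
ee_pos: [596.6, 161.3, 66.9]
tool_rot: [[0.07, 0.998, -0.0], [0.998, -0.07, -0.0], [-0.0, -0.0, -1.0]]
wrist_force: [-2.5, -0.5, 8.2]
gripper_width: 0.518
finger_force: 9.0
```

Emit:
{"fn": "step_arm", "kwargs": {"series": [{"dx": 0, "dy": 0, "dz": 0.0002, "rx": 0, "ry": 0, "rz": 0}, {"dx": 0, "dy": 0, "dz": 0.0001, "rx": 0, "ry": 0, "rz": 0}, {"dx": 0, "dy": 0, "dz": 0.0001, "rx": 0, "ry": 0, "rz": 0}, {"dx": 0, "dy": 0, "dz": 0, "rx": 0, "ry": 0, "rz": 0}, {"dx": 0, "dy": 0, "dz": 0, "rx": 0, "ry": 0, "rz": 0}, {"dx": 0, "dy": 0, "dz": 0, "rx": 0, "ry": 0, "rz": 0}, {"dx": 0, "dy": 0, "dz": 0, "rx": 0, "ry": 0, "rz": 0}, {"dx": 0, "dy": 0, "dz": 0, "rx": 0, "ry": 0, "rz": 0}, {"dx": 0, "dy": 0, "dz": 0, "rx": 0, "ry": 0, "rz": 0}, {"dx": 0, "dy": 0, "dz": 0, "rx": 0, "ry": 0, "rz": 0}]}}

```text
t: 28.05
ee_pos: [596.6, 161.4, 66.8]
tool_rot: [[0.07, 0.998, -0.0], [0.998, -0.07, -0.0], [-0.0, -0.0, -1.0]]
wrist_force: [-5.5, -0.6, 13.5]
gripper_width: 0.521
finger_force: 9.0
```

Contact at 66.9, exactly 12 mm below the stop, so it is home on the flange. I'll ease the pressure and open partway to stay clear of the gear case.

Emit:
{"fn": "step_arm", "kwargs": {"series": [{"dx": 0, "dy": 0, "dz": -0.0003, "rx": 0, "ry": 0, "rz": 0}, {"dx": 0, "dy": 0, "dz": -0.0002, "rx": 0, "ry": 0, "rz": 0}, {"dx": 0, "dy": 0, "dz": 0, "rx": 0, "ry": 0, "rz": 0}, {"dx": 0, "dy": 0, "dz": 0, "rx": 0, "ry": 0, "rz": 0}, {"dx": 0, "dy": 0, "dz": 0, "rx": 0, "ry": 0, "rz": 0}, {"dx": 0, "dy": 0, "dz": 0, "rx": 0, "ry": 0, "rz": 0}, {"dx": 0, "dy": 0, "dz": 0, "rx": 0, "ry": 0, "rz": 0}, {"dx": 0, "dy": 0, "dz": 0, "rx": 0, "ry": 0, "rz": 0}, {"dx": 0, "dy": 0, "dz": 0, "rx": 0, "ry": 0, "rz": 0}, {"dx": 0, "dy": 0, "dz": 0, "rx": 0, "ry": 0, "rz": 0}]}}

```text
t: 29.3
ee_pos: [596.6, 161.3, 66.8]
tool_rot: [[0.07, 0.998, -0.0], [0.998, -0.07, 0.0], [-0.0, -0.0, -1.0]]
wrist_force: [-3.4, -0.1, 7.1]
gripper_width: 0.52
finger_force: 9.0
```

Emit:
{"fn": "step_arm", "kwargs": {"series": [{"dx": 0, "dy": 0, "dz": 0, "rx": 0, "ry": 0, "rz": 0}, {"dx": 0, "dy": 0, "dz": 0, "rx": 0, "ry": 0, "rz": 0}, {"dx": 0, "dy": 0, "dz": 0, "rx": 0, "ry": 0, "rz": 0}, {"dx": 0, "dy": 0, "dz": 0, "rx": 0, "ry": 0, "rz": 0}, {"dx": 0, "dy": 0, "dz": 0, "rx": 0, "ry": 0, "rz": 0}, {"dx": 0, "dy": 0, "dz": 0, "rx": 0, "ry": 0, "rz": 0}, {"dx": 0, "dy": 0, "dz": 0, "rx": 0, "ry": 0, "rz": 0}, {"dx": 0, "dy": 0, "dz": 0, "rx": 0, "ry": 0, "rz": 0}, {"dx": 0, "dy": 0, "dz": 0, "rx": 0, "ry": 0, "rz": 0}, {"dx": 0, "dy": 0, "dz": 0, "rx": 0, "ry": 0, "rz": 0}], "hand": 0.35}}

```text
t: 30.55
ee_pos: [596.6, 161.3, 66.6]
tool_rot: [[0.07, 0.998, 0.0], [0.998, -0.07, -0.0], [-0.0, 0.0, -1.0]]
wrist_force: [0.2, -0.0, -0.1]
gripper_width: 0.65
finger_force: 0.0
```

Released. Now I'll rise to 150 mm above and look.

Emit:
{"fn": "step_arm", "kwargs": {"series": [{"dx": 0, "dy": 0, "dz": -0.005, "rx": 0, "ry": 0, "rz": 0}, {"dx": 0, "dy": 0, "dz": -0.01, "rx": 0, "ry": 0, "rz": 0}, {"dx": 0, "dy": 0, "dz": -0.02, "rx": 0, "ry": 0, "rz": 0}, {"dx": 0, "dy": 0, "dz": -0.025, "rx": 0, "ry": 0, "rz": 0}, {"dx": 0, "dy": 0, "dz": -0.025, "rx": 0, "ry": 0, "rz": 0}, {"dx": 0, "dy": 0, "dz": -0.025, "rx": 0, "ry": 0, "rz": 0}, {"dx": 0, "dy": 0, "dz": -0.025, "rx": 0, "ry": 0, "rz": 0}, {"dx": 0, "dy": 0, "dz": -0.01, "rx": 0, "ry": 0, "rz": 0}, {"dx": 0, "dy": 0, "dz": 0, "rx": 0, "ry": 0, "rz": 0}, {"dx": 0, "dy": 0, "dz": 0, "rx": 0, "ry": 0, "rz": 0}]}}

```text
t: 31.8
ee_pos: [596.1, 161.2, 210.7]
tool_rot: [[0.07, 0.998, -0.001], [0.998, -0.07, -0.0], [-0.0, -0.001, -1.0]]
wrist_force: [0.2, 0.2, -0.0]
gripper_width: 0.65
finger_force: 0.0
```

```bash
python3 - <<'E'
from h import *
c=snap("wrist","w6");s=snap("scene","s6")
im=np.hstack([cv2.resize(c[120:240,190:310],(400,400),interpolation=cv2.INTER_CUBIC),cv2.resize(s[70:160,265:355],(400,400),interpolation=cv2.INTER_CUBIC)])
cv2.imwrite("pics/end.png",im[...,::-1])
E
```

```text
(no output)
```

View pics/end.png

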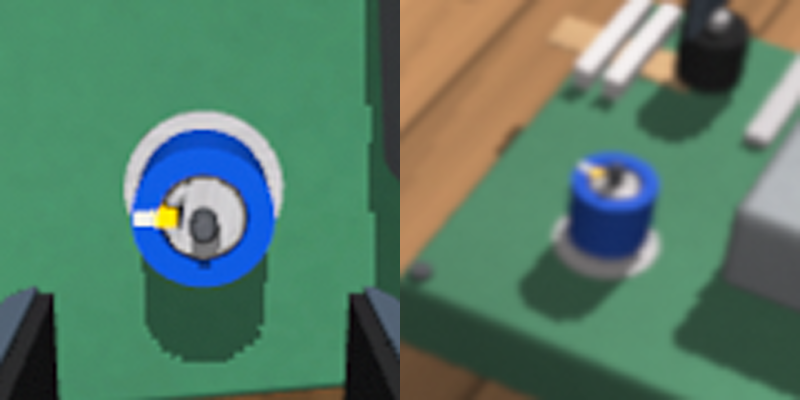

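The collar sits flat in both views. In the wrist view its tab at (168,216) is in the notch and the shaft top is level with the rim. The gripper is clear.

```bash
python3 -c "
from bench import order
print(order.finish_job())"
```

```text
the job is handed in; nothing more can be done
None
```

The blue collar is home and flat on the arbor's flange with its tab in the keyway, the gripper let go and is clear, and the job is handed in at about 32 s of the 72 s allowed; contact readings stayed under 15 N and the bystanders were left alone.

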